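# Fill up the row of tins on the shop's display riser

## Robot

A 6-joint arm with a two-finger parallel gripper is mounted at the origin on the work surface. World frame = base frame: x ahead of the robot, y to its left, z up, the work surface at z = 0. Lengths are in m, angles in rad, forces in N, time in s.
With the tool pointing down it reaches from about 0.375 to 0.975 m from the base axis. Payload 3.8 kg.
Tool frame: the origin (TCP) lies midway between the tips of the shut fingers; the grasp point (between the pads) lies 19 mm behind it; z points along the fingers, y is the line along which they close (so a half turn about z gives the same grasp; the last joint's range is limited). The gripper opens to 85 mm and grips with 20 to 120 N. Pads are 22 mm wide; open, the fingers measure 114 mm over their backs; the gripper's body (76 mm by 85 mm) begins 54 mm behind the grasp point. The pads swing forward as they close: fully open they stand 13 mm farther back than shut.
Start: joints at [-1.179, 0.264, 1.604, -0, 1.274, -0.037], TCP at [0.281, -0.614, 0.231] pointing down, gripper open.
Joint ranges: [-2.63, 2.63], [-0.94, 2.18], [0.31, 2.57], [-1.31, 4.45], [0, 2.66], [-2.55, 2.55]. Speed limits (rad/s): [2.57, 2.57, 3.14, 3.14, 3.14, 3.14].

## Interface

Orientations are given as a rotation vector (axis times angle).
In Python, from workcell import read_state, vision, ticket gives the robot as it stands. The module is installed in compiled form; this text tells all that it offers.
- The arm moves only by the tool jog_arm, never from a script. Its arguments are lists of equal length, an entry for each row: "turn": the turn, a rotation vector about the tool's x, y, z in rad, a list of three; "delta_pos": the shift along the tool's x, y, z in m, a list of three; "gripper": the finger opening in m, from 0 to 0.0854. In form: {"turn": [[rx, ry, rz], ...], "delta_pos": [[dx, dy, dz], ...], "gripper": [gripper, ...]}. A call has 1 to 20 rows; each row shifts and turns the commanded pose from where the row before left it, along the tool's axes as they then stand; what a row does not reach is not made up. A row lasts 1/12 s, in which the tool goes at most 41.7 mm and 7.16 degrees, less where a joint would pass 70% of its speed; a pose out of reach is approached as far as the arm can. A call with a gripper value outside its range is refused whole. The fingers move at their own pace and stop on an object; "grip_force" is the grip in N (left out, the last holds). Time passes only in rows, so rows that do not move let the fingers close. It gives the time, the measured TCP pose, the force, the opening and the grip force at its end, in the units of the state.
- read_state(): the state, without advancing time (a new reading comes with each control period).
- vision.read_camera(name): name is "side" or "top"; returns the picture (480x640x3 uint8, red, green, blue); there is no depth.
- vision.calibration(name): a dict with "vfov" (degrees; the focal length in pixels is half the picture's height over the tangent of half this angle, whatever the lens; pixels are square), "cx", "cy" (the principal point, pixels), "R" (3x3) and "t" (3): a world point X has camera coordinates R X + t. Camera axes: x right, y down, z forward; pixel columns grow to the right and rows downward; lengths in m; the calibration is good to about 2 mm. A picture is of the moment at which its call begins. calibration takes no time and is no camera call.
- ticket.finish_job(): hands the job in; it is judged then, once.
The state is a dict: "time": time; "q": joint angles; "joint_vel": joint speeds; "joint_torque": joint torques, N m; "tool_pos": TCP position; "tcp_rot": TCP orientation; "wrist_force": force on the tool from outside, world axes, zero at the start; "torque": the same for the moment, N m; "width": opening from 0.0 (shut) to 1.0 (fully open); "grip_force": force on a finger pad.
Only numpy, scipy, OpenCV 4.12 (cv2) and the standard library are available. Lean on these libraries where they do the work, as an engineer would, in place of code of your own. Each camera call takes 0.05 s, during which the arm holds its last target. There are 200 camera calls.

## Task

Two more tall flat rectangular tins like the one on the little display shelf stand about on the counter. Put both on the shelf to continue its row, side by side from that tin away from the shelf's end board: upright, wide faces to the front, in line with it and each about a finger's width (1 cm) from the next. Leave the tin already on the shelf where it is.

Things in the scene. Friction and masses are not known exactly. Their poses are not given: they have to be found in the camera images.
- riser: Low wooden display shelf, fixed, open above: board 110 mm deep (its x, away from the robot) by 420 wide (its y, to the robot's left), top face 40 above the counter. Origin: at counter height under the board's centre. At the +y end an end board rises 75 mm (inner face y = +192); a 12 high lip runs along the far edge (from x = +47). A white mug (60 by 75 mm, no part of this) is at y = -150.
- tin_row: Tin already on the shelf near the end board, first of the row: tall flat rectangular tin, grey-white paint, steel lid; 44 mm deep (its x), 62 mm wide (its y), 95 mm tall, about 0.18 kg, rigid, same after a half turn. Origin: centre of its underside, z up. Loose; midway front to back, squarely, wide faces to the shelf's front and back.
- tin_a: One of the two tins to put on the shelf: tall flat rectangular tin, grey-white paint, steel lid; 44 mm deep (its x), 62 mm wide (its y), 95 mm tall, about 0.18 kg, rigid, same after a half turn. Origin: centre of its underside, z up. Starts upright on the counter before the shelf. A squat square tin and a round canister nearby (at most 95 mm tall, centres 110 mm or more away) are not in the task.
- tin_b: The other tin to put on the shelf, just like tin_a (either may come first in the row): tall flat rectangular tin, grey-white paint, steel lid; 44 mm deep (its x), 62 mm wide (its y), 95 mm tall, about 0.18 kg, rigid, same after a half turn. Origin: centre of its underside, z up. Starts upright on the counter before the shelf.
Mind the look-alikes: they are no part of the job. What is shaped like the tin_a but pink is not meant. Leave any turquoise look-alike of the tin_b alone.

How it is judged:
At the end, for the whole second after the job is handed in: Both tins at rest, upright on the shelf beside the row tin, away from the end board, in either order: in line within 20 mm, square within 12 degrees, neighbours' centres 56 to 88 mm apart (gaps at most 25 mm). The row tin stands upright and square within 20 mm of its start (z of tin_a in the frame of riser between 0.034 and 0.046 m and x of tin_a in the frame of tin_row between -0.02 and 0.02 m and angle between each of tin_a, tin_b, tin_row's own z axis and vertical below 0.12 rad and angle between the x axis of each of tin_a, tin_b, tin_row and the x axis of riser, either way round below 0.21 rad and linear speed of each of tin_a, tin_b, tin_row below 0.02 m/s and z of tin_b in the frame of riser between 0.034 and 0.046 m and x of tin_b in the frame of tin_row between -0.02 and 0.02 m and distance of tin_row from where it was at the start of the episode below 0.02 m and ((y of tin_a in the frame of tin_row between -0.088 and -0.056 m and y of tin_b in the frame of tin_row between -0.178 and -0.114 m and horizontal distance between tin_a and tin_b below 0.09 m) or (y of tin_b in the frame of tin_row between -0.088 and -0.056 m and y of tin_a in the frame of tin_row between -0.178 and -0.114 m and horizontal distance between tin_b and tin_a below 0.09 m))); the robot touches nothing.
It also fails if it takes over 53 s, if anything falls off the work surface, if the arm or the gripper's body presses on something with over 40 N, if the wrist force passes 120 N, or if a joint passes its speed limit or range.

## Working session

There is one attempt and no reset: what is moved stays moved. The work goes in short steps, Python scripts to look and compute and a tool call to move; the robot and the scene stay as the last step left them, time stands still between calls to the robot, and variables do not carry over. Pictures are saved under pics/ and viewed, at most 10 in all, crops included, and the job is handed in when it is done.

Besides the shell and the picture viewer there is one more tool, called after "Emit:" in YAML: its name, and indented under it one key for each argument. jog_arm: Moves the arm, as the interface text tells. Its arguments: {"type":"object","properties":{"turn":{"type":"array","items":{"type":"array","items":{"type":"number"}}},"delta_pos":{"type":"array","items":{"type":"array","items":{"type":"number"}}},"gripper":{"type":"array","items":{"type":"number"}},"grip_force":{"type":"number"}},"required":["turn","delta_pos","gripper"]}

```bash
mkdir -p pics
python3 - <<'E'
from workcell import read_state, vision
import cv2, numpy as np
for n in ("side","top"):
    im=vision.read_camera(n); cv2.imwrite(f"pics/{n}0.png",im[:,:,::-1])
    c=vision.calibration(n); print(n,c["vfov"],c["cx"],c["cy"],np.round(c["R"],4).tolist(),np.round(c["t"],4).tolist(), "cam",np.round(-np.array(c["R"]).T@c["t"],3))
s=read_state(); print(s["time"],s["tool_pos"],s["tcp_rot"],s["width"])
E
```

```text
side 56.22341834562272 322.3685134806008 244.49309099840744 [[-0.9939, -0.1093, -0.0156], [-0.0463, 0.5414, -0.8395], [0.1002, -0.8336, -0.5432]] [0.5051, 0.0708, 0.9016] cam [0.415 0.768 0.557]
top 48.801614261082044 326.19491559311825 241.34925139491887 [[-0.0046, -0.9997, 0.0222], [-0.9969, 0.0029, -0.0782], [0.0781, -0.0225, -0.9967]] [0.0011, 0.4825, 0.9564] cam [0.406 0.021 0.991]
0.1 [ 0.28037939 -0.61327208  0.23006384] [-3.06768536e+00 -6.67998432e-01  5.63254174e-04] 0.9994797030697973
```

View pics/side0.png

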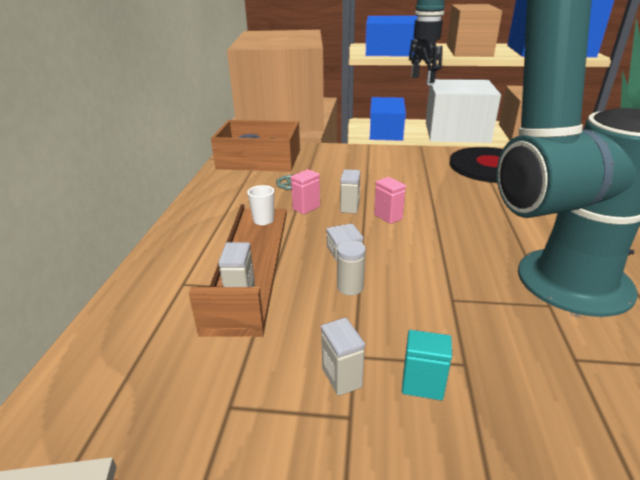

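View pics/top0.png

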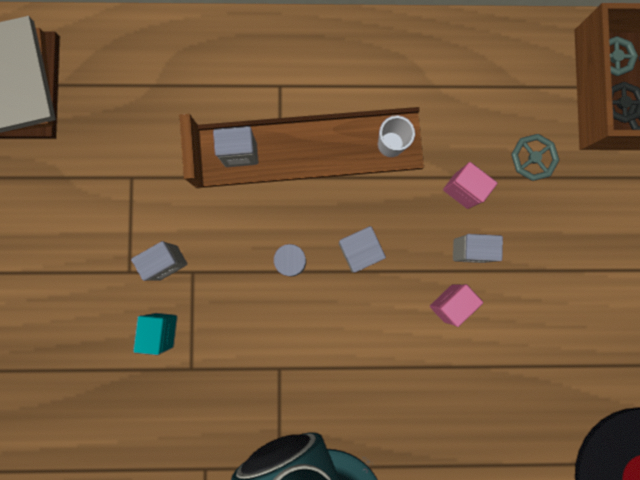

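The side picture shows tall grey-white tins at (342,355) and (350,190), the row tin at (236,265), and the squat square tin at (345,240) with the round canister in front of it at (350,268). In the top picture the same things are at (158,260), (484,248), row tin (233,141), squat (362,249) and canister (290,260).

Candidates in the top view are grey (158,260) and (484,248), pink (470,185) and (457,304), and turquoise (155,333). The two grey tall ones fit the description. I'll confirm them in a crop and measure the lids.

```bash
cat > h.py <<'E'
import numpy as np, cv2
from workcell import vision
def ray(n,uv,z):
    c=vision.calibration(n); f=240/np.tan(np.radians(c["vfov"])/2); R=np.array(c["R"]); t=np.array(c["t"])
    uv=np.atleast_2d(uv).astype(float)
    d=np.c_[(uv[:,0]-c["cx"])/f,(uv[:,1]-c["cy"])/f,np.ones(len(uv))]@R
    o=-R.T@t; return o+d*((z-o[2])/d[:,2])[:,None]
def lids(im,lo,hi,box):
    x0,y0,x1,y1=box; m=np.zeros(im.shape[:2],np.uint8)
    m[y0:y1,x0:x1]=cv2.inRange(im,lo,hi)[y0:y1,x0:x1]
    cs,_=cv2.findContours(m,cv2.RETR_EXTERNAL,cv2.CHAIN_APPROX_NONE)
    return max(cs,key=cv2.contourArea)
def rect(c,z,n="top"):
    p=ray(n,c.reshape(-1,2),z)[:,:2]
    (cx,cy),(w,h),a=cv2.minAreaRect((p*1000).astype(np.float32))
    if w<h: w,h,a=h,w,a+90   # a: direction of long axis
    return cx,cy,w,h,(a+90)%180-90
E
python3 - <<'E'
from h import *
im=cv2.imread("pics/top0.png")[:,:,::-1].copy()
for p in [(158,258),(178,266),(484,248),(460,250),(233,138),(236,160),(362,249)]: print(p,im[p[1],p[0]])
s=cv2.imread("pics/side0.png")
t=cv2.imread("pics/top0.png")
r=lambda i,b:cv2.resize(i[b[1]:b[3],b[0]:b[2]],(390,290),interpolation=cv2.INTER_CUBIC)
cv2.imwrite("pics/crop.png",np.vstack([np.hstack([r(s,(290,310,390,400)),r(s,(310,160,410,250))]),np.hstack([r(t,(115,220,215,300)),r(t,(430,210,530,290))])]))
E
```

```text
(158, 258) [131 135 150]
(178, 266) [62 61 57]
(484, 248) [132 137 150]
(460, 250) [100  97  89]
(233, 138) [131 134 148]
(236, 160) [88 88 82]
(362, 249) [131 134 149]
```

View pics/crop.png

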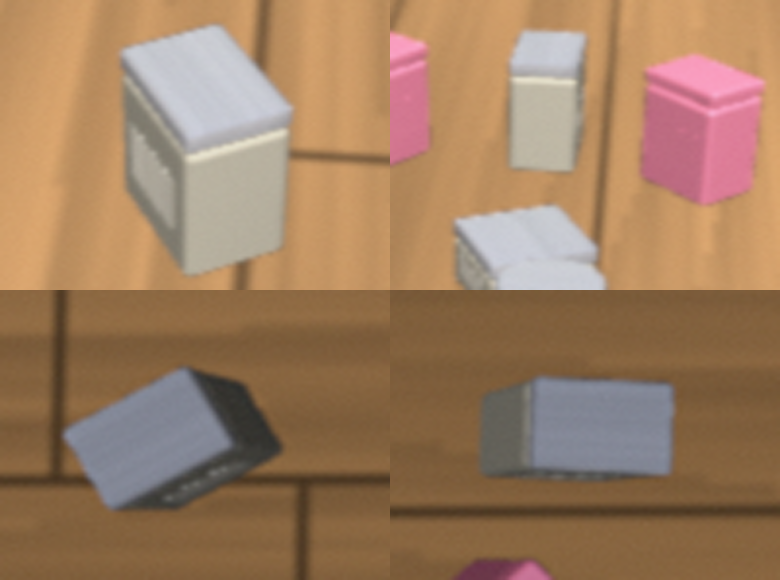

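The crop confirms it: both candidates, top (158,260) and (484,248), are tall, flat, grey-white with a steel lid. The pink and turquoise tins and the squat one are excluded. Next I measure the lids at z=0.095 and the row tin's lid at 0.135.

Run:
```python
from h import *
im=cv2.imread("pics/top0.png")[:,:,::-1].copy()
lo,hi=(108,112,124),(160,165,180)
for n,b,z in [("A",(120,230,200,290),.095),("B",(445,225,515,275),.095),("row",(205,115,265,175),.135),("squat",(330,220,395,280),.06)]:
    c=lids(im,lo,hi,b); print(n,np.round(rect(c,z),1),cv2.boundingRect(c))
# shelf: front edge top corners, mug
print(np.round(ray("top",[(203,186),(423,168)],.04),3))
print("pink",np.round(ray("top",[(472,181),(459,302)],.095),3),"turq",np.round(ray("top",(154,334),.095),3),"can",np.round(ray("top",(290,260),.09),3))
s=cv2.imread("pics/side0.png")[:,:,::-1].copy()
for p in [(236,250),(342,335),(350,178)]: print(s[p[1],p[0]])
for n,z,uv in [("row",.135,(236,250)),("A",.095,(342,336)),("B",.095,(350,177))]: print(n,np.round(ray("side",uv,z),3))
```

```text
A [445.1 293.9  59.3  41.5 -59.3] (132, 242, 42, 38)
B [ 466.1 -268.1   60.6   42.1   86.8] (466, 234, 36, 27)
row [639.7 155.2  59.1  41.8 -85. ] (214, 127, 38, 28)
squat [465.6 -62.6  61.8  61.4 -65.5] (340, 227, 45, 45)
[[ 0.582  0.222  0.04 ]
 [ 0.615 -0.178  0.04 ]]
pink [[ 0.58  -0.251  0.095]
 [ 0.373 -0.223  0.095]] turq [[0.323 0.288 0.095]] can [[0.445 0.063 0.09 ]]
[201 204 211]
[197 201 207]
[199 202 211]
row [[0.638 0.15  0.135]]
A [[0.446 0.298 0.095]]
B [[ 0.466 -0.25   0.095]]
```

Emit:
jog_arm:
  turn:
    - [0, 0, -0.1086]
    - [0, 0, -0.1086]
    - [0, 0, -0.1086]
    - [0, 0, -0.1086]
    - [0, 0, -0.1086]
    - [0, 0, -0.1086]
    - [0, 0, -0.1086]
    - [0, 0, -0.1086]
    - [0, 0, -0.1086]
    - [0, 0, -0.1086]
    - [0, 0, 0]
    - [0, 0, 0]
    - [0, 0, 0]
    - [0, 0, 0]
    - [0, 0, 0]
    - [0, 0, 0]
    - [0, 0, 0]
    - [0, 0, 0]
    - [0, 0, 0]
    - [0, 0, 0]
  delta_pos:
    - [0, 0, 0]
    - [0, 0, 0]
    - [0, 0, 0]
    - [0, 0, 0]
    - [0, 0, 0]
    - [0, 0, 0]
    - [0, 0, 0]
    - [0, 0, 0]
    - [0, 0, 0]
    - [0, 0, 0]
    - [0.0356, 0.0165, 0]
    - [0.0356, 0.0165, 0]
    - [0.0356, 0.0165, 0]
    - [0.0356, 0.0165, 0]
    - [0.0356, 0.0165, 0]
    - [0.0356, 0.0165, 0]
    - [0.0356, 0.0165, 0]
    - [0.0356, 0.0165, 0]
    - [0.0356, 0.0165, 0]
    - [0.0356, 0.0165, 0]
  gripper: [0.085, 0.085, 0.085, 0.085, 0.085, 0.085, 0.085, 0.085, 0.085, 0.085, 0.085, 0.085, 0.085, 0.085, 0.085, 0.085, 0.085, 0.085, 0.085, 0.085]
  grip_force: 40

```text
time: 1.77
tool_pos: [0.4655, -0.2657, 0.2309]
tcp_rot: [-2.283, -2.158, 0.0]
wrist_force: [0.8, -0.7, 0.7]
width: 0.998
grip_force: 0.0
```

```bash
cat >> h.py <<'E'
from scipy.spatial.transform import Rotation
from workcell import read_state
def go(x,y,z,th):
    s=read_state(); R=Rotation.from_rotvec(s["tcp_rot"]).as_matrix(); p=np.array(s["tool_pos"])
    now=np.degrees(np.arctan2(R[1,0],R[0,0])); dth=np.radians((th-now+90)%180-90)
    R2=Rotation.from_rotvec([0,0,dth]).as_matrix()@R
    print("t",round(s["time"],2),"p",np.round(p,4),"yaw",round(now,2),"tilt",np.round(R[:,2],3),"q6",round(s["q"][5],2),"w",round(s["width"]*85.4,1),"F",np.round(s["wrist_force"],1),"grip",s["grip_force"])
    print("turn z",round(-dth,4),"then shift",np.round(R2.T@(np.array([x,y,z])-p),4))
E
python3 -c "
from h import *
go(.466,-.268,.045,86.8)
im=vision.read_camera('side'); cv2.imwrite('pics/s1.png',cv2.resize(im[100:260,250:450,::-1],(800,640))[:600])"
```

```text
t 1.77 p [ 0.4655 -0.2657  0.2309] yaw 86.78 tilt [-0.  0. -1.] q6 -0.51 w 85.3 F [ 0.8 -0.7  0.7] grip 0.0
turn z -0.0004 then shift [-0.0023  0.0007  0.1859]
```

View pics/s1.png

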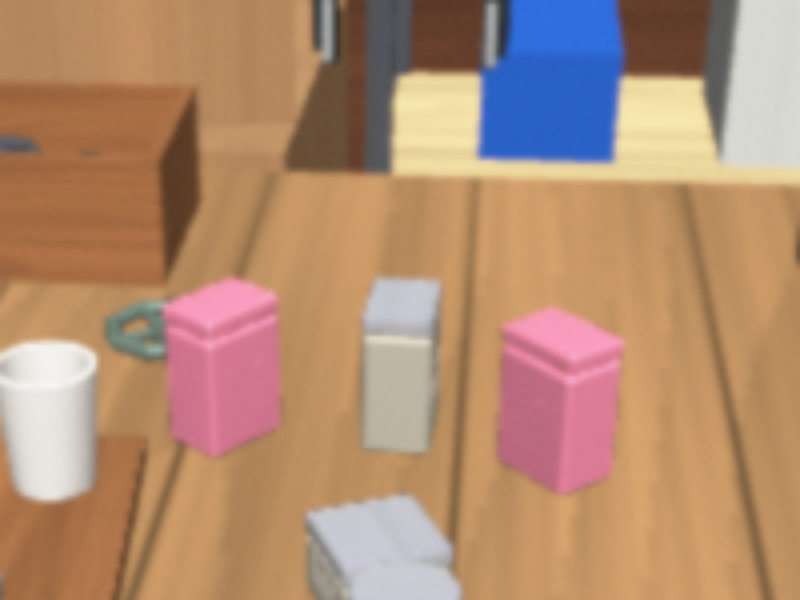

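The enlarged side view shows the open fingers at x≈325 and 492, straddling the grey tin at x≈402, with the pink tins clear on both sides. I'll descend and grip.

Emit:
jog_arm:
  turn:
    - [0, 0, 0]
    - [0, 0, 0]
    - [0, 0, 0]
    - [0, 0, 0]
    - [0, 0, 0]
    - [0, 0, 0]
    - [0, 0, 0]
    - [0, 0, 0]
    - [0, 0, 0]
    - [0, 0, 0]
    - [0, 0, 0]
    - [0, 0, 0]
    - [0, 0, 0]
    - [0, 0, 0]
    - [0, 0, 0]
    - [0, 0, 0]
    - [0, 0, 0]
    - [0, 0, 0]
  delta_pos:
    - [0, 0, 0.02]
    - [0, 0, 0.02]
    - [0, 0, 0.02]
    - [0, 0, 0.02]
    - [0, 0, 0.02]
    - [0, 0, 0.02]
    - [0, 0, 0.02]
    - [0, 0, 0.02]
    - [0, 0, 0.02]
    - [0, 0, 0.006]
    - [0, 0, 0]
    - [0, 0, 0]
    - [0, 0, 0]
    - [0, 0, 0]
    - [0, 0, 0]
    - [0, 0, 0]
    - [0, 0, 0]
    - [0, 0, 0]
  gripper: [0.085, 0.085, 0.085, 0.085, 0.085, 0.085, 0.085, 0.085, 0.085, 0.085, 0.085, 0.035, 0.035, 0.035, 0.035, 0.035, 0.035, 0.035]

```text
time: 3.32
tool_pos: [0.4666, -0.2684, 0.0469]
tcp_rot: [2.281, 2.156, 0.001]
wrist_force: [-1.0, 0.9, 5.8]
width: 0.51
grip_force: 41.6
```

```bash
python3 -c "
from h import *
go(.646,.083,.235,95)"
```

```text
t 3.32 p [ 0.4666 -0.2684  0.0469] yaw 86.8 tilt [ 0.003 -0.002 -1.   ] q6 -0.51 w 43.6 F [-1.   0.9  5.8] grip 41.61363177001476
turn z -0.1432 then shift [ 0.3342  0.2099 -0.188 ]
```

Emit:
jog_arm:
  turn:
    - [0, 0, 0]
    - [0, 0, 0]
    - [0, 0, 0]
    - [0, 0, 0]
    - [0, 0, 0]
    - [0, 0, 0]
    - [0, 0, 0]
    - [0, 0, 0]
    - [0, 0, 0]
    - [0, 0, -0.0716]
    - [0, 0, -0.0716]
    - [0, 0, 0]
    - [0, 0, 0]
    - [0, 0, 0]
    - [0, 0, 0]
    - [0, 0, 0]
    - [0, 0, 0]
    - [0, 0, 0]
    - [0, 0, 0]
    - [0, 0, 0]
  delta_pos:
    - [0, 0, -0.01]
    - [0, 0, -0.02]
    - [0, 0, -0.02]
    - [0, 0, -0.02]
    - [0, 0, -0.02]
    - [0, 0, -0.02]
    - [0, 0, -0.025]
    - [0, 0, -0.025]
    - [0, 0, -0.025]
    - [0, 0, 0]
    - [0, 0, 0]
    - [0.03, 0.02, 0]
    - [0.038, 0.023, 0]
    - [0.038, 0.023, 0]
    - [0.038, 0.023, 0]
    - [0.038, 0.023, 0]
    - [0.038, 0.023, 0]
    - [0.038, 0.023, 0]
    - [0.03, 0.02, 0]
    - [0.02, 0.016, 0]
  gripper: [0.035, 0.035, 0.035, 0.035, 0.035, 0.035, 0.035, 0.035, 0.035, 0.035, 0.035, 0.035, 0.035, 0.035, 0.035, 0.035, 0.035, 0.035, 0.035, 0.035]

```text
time: 4.98
tool_pos: [0.6245, 0.0448, 0.23]
tcp_rot: [-2.119, -2.317, -0.0]
wrist_force: [0.6, -0.1, -2.4]
width: 0.508
grip_force: 41.5
```

```bash
python3 -c "
from h import *
go(.646,.083,.095,95)
im=vision.read_camera('side'); cv2.imwrite('pics/s2.png',im[:,:,::-1])"
```

```text
t 4.98 p [0.6245 0.0448 0.23  ] yaw 95.12 tilt [-0.001  0.001 -1.   ] q6 -0.06 w 43.3 F [ 0.6 -0.1 -2.4] grip 41.488987505435944
turn z 0.0021 then shift [0.036  0.0249 0.1351]
```

View pics/s2.png

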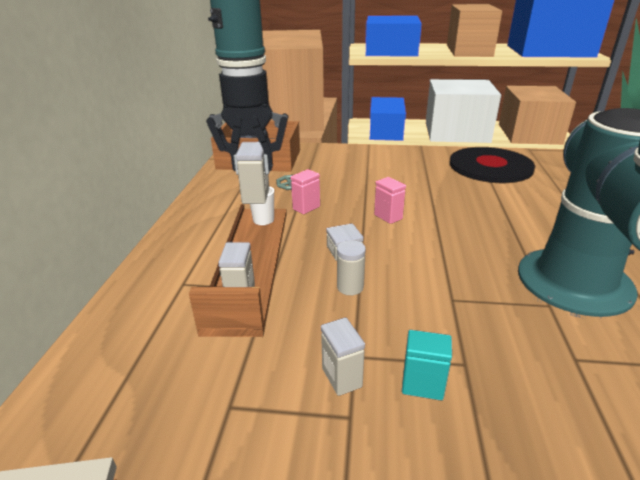

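The side picture shows the tin upright in the fingers at (253,175), above the shelf and clear of the mug. I'll line up with slot 1 and lower it.

Emit:
jog_arm:
  turn:
    - [0, 0, 0]
    - [0, 0, 0]
    - [0, 0, 0.002]
    - [0, 0, 0]
    - [0, 0, 0]
    - [0, 0, 0]
    - [0, 0, 0]
    - [0, 0, 0]
    - [0, 0, 0]
    - [0, 0, 0]
    - [0, 0, 0]
    - [0, 0, 0]
    - [0, 0, 0]
  delta_pos:
    - [0.013, 0.009, 0]
    - [0.013, 0.009, 0]
    - [0.01, 0.007, 0]
    - [0, 0, 0]
    - [0, 0, 0.02]
    - [0, 0, 0.02]
    - [0, 0, 0.02]
    - [0, 0, 0.02]
    - [0, 0, 0.02]
    - [0, 0, 0.02]
    - [0, 0, 0.012]
    - [0, 0, 0]
    - [0, 0, 0]
  gripper: [0.035, 0.035, 0.035, 0.035, 0.035, 0.035, 0.035, 0.035, 0.035, 0.035, 0.035, 0.035, 0.035]

```text
time: 6.12
tool_pos: [0.6456, 0.0787, 0.0978]
tcp_rot: [-2.125, -2.312, 0.002]
wrist_force: [0.4, -1.2, -2.0]
width: 0.509
grip_force: 41.7
```

```bash
python3 -c "
from h import *
go(.646,.083,.087,95)
im=vision.read_camera('side'); cv2.imwrite('pics/s3.png',cv2.resize(im[160:360,160:340,::-1],(540,600)))"
```

```text
t 6.12 p [0.6456 0.0787 0.0978] yaw 94.84 tilt [-0.002 -0.    -1.   ] q6 -0.0 w 43.5 F [ 0.4 -1.2 -2. ] grip 41.66818141937256
turn z -0.0027 then shift [0.0043 0.0008 0.0107]
```

View pics/s3.png

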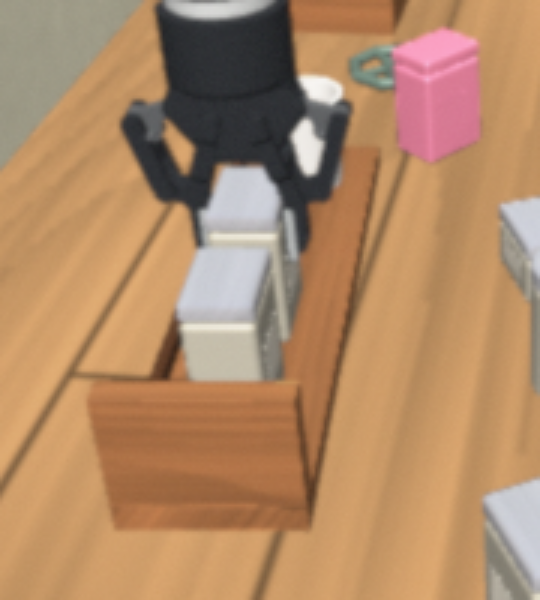

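The crop shows the tin just above the shelf behind the row tin, in line with it and with a gap. I'll lower the last centimetre, release and retreat.

Emit:
jog_arm:
  turn:
    - [0, 0, 0]
    - [0, 0, 0]
    - [0, 0, 0]
    - [0, 0, 0]
    - [0, 0, 0]
    - [0, 0, 0]
    - [0, 0, 0]
    - [0, 0, 0]
    - [0, 0, 0]
    - [0, 0, 0]
    - [0, 0, 0]
    - [0, 0, 0]
    - [0, 0, 0]
    - [0, 0, 0]
    - [0, 0, 0]
    - [0, 0, 0]
    - [0, 0, 0]
    - [0, 0, 0]
    - [0, 0, 0]
  delta_pos:
    - [0.003, 0.0005, 0.004]
    - [0, 0, 0.004]
    - [0, 0, 0.002]
    - [0, 0, 0]
    - [0, 0, 0]
    - [0, 0, 0]
    - [0, 0, 0]
    - [0, 0, 0]
    - [0, 0, 0]
    - [0, 0, 0]
    - [0, 0, -0.01]
    - [0, 0, -0.02]
    - [0, 0, -0.02]
    - [0, 0, -0.02]
    - [0, 0, -0.02]
    - [0, 0, -0.02]
    - [0, 0, -0.02]
    - [0, 0, -0.02]
    - [0, 0, 0]
  gripper: [0.035, 0.035, 0.035, 0.035, 0.085, 0.085, 0.085, 0.085, 0.085, 0.085, 0.085, 0.085, 0.085, 0.085, 0.085, 0.085, 0.085, 0.085, 0.085]

```text
time: 7.75
tool_pos: [0.6493, 0.0826, 0.245]
tcp_rot: [2.12, 2.309, 0.011]
wrist_force: [0.8, -0.4, 0.3]
width: 0.993
grip_force: 0.0
```

```bash
python3 -c "
from h import *
go(.445,.294,.231,120.7)"
```

```text
t 7.75 p [0.6493 0.0826 0.245 ] yaw 94.88 tilt [ 0.01   0.001 -1.   ] q6 0.0 w 84.8 F [ 0.8 -0.4  0.3] grip 0.0
turn z -0.4506 then shift [ 0.2861 -0.0679  0.0133]
```

Emit:
jog_arm:
  turn:
    - [0, 0, -0.1126]
    - [0, 0, -0.1126]
    - [0, 0, -0.1126]
    - [0, 0, -0.1126]
    - [0, 0, 0]
    - [0, 0, 0]
    - [0, 0, 0]
    - [0, 0, 0]
    - [0, 0, 0]
    - [0, 0, 0]
    - [0, 0, 0]
    - [0, 0, 0]
    - [0, 0, 0]
    - [0, 0, 0]
    - [0, 0, 0]
    - [0, 0, 0]
  delta_pos:
    - [0, 0, 0]
    - [0, 0, 0]
    - [0, 0, 0]
    - [0, 0, 0]
    - [0.03, -0.007, 0]
    - [0.03, -0.007, 0]
    - [0.03, -0.007, 0]
    - [0.03, -0.007, 0]
    - [0.03, -0.007, 0]
    - [0.03, -0.007, 0]
    - [0.03, -0.007, 0]
    - [0.03, -0.007, 0]
    - [0.03, -0.007, 0.004]
    - [0.016, -0.005, 0.01]
    - [0, 0, 0]
    - [0, 0, 0]
  gripper: [0.085, 0.085, 0.085, 0.085, 0.085, 0.085, 0.085, 0.085, 0.085, 0.085, 0.085, 0.085, 0.085, 0.085, 0.085, 0.085]

```text
time: 9.08
tool_pos: [0.4409, 0.2937, 0.2235]
tcp_rot: [-1.551, -2.731, 0.002]
wrist_force: [0.8, -0.2, 0.1]
width: 0.997
grip_force: 0.0
```

```bash
python3 -c "
from h import *
im=vision.read_camera('top'); cv2.imwrite('pics/t4.png',im[:,:,::-1])
go(.445,.294,.045,120.7)
for n,b in [('row',(195,115,262,175)),('B',(258,115,320,175))]:
    c=lids(im,(108,112,124),(160,165,180),b); print(n,np.round(rect(c,.135),1),cv2.boundingRect(c))"
```

```text
t 9.13 p [0.4419 0.2933 0.2241] yaw 120.75 tilt [ 0.    -0.001 -1.   ] q6 0.0 w 84.7 F [-0.5 -0.4 -0.2] grip 0.0
turn z 0.0008 then shift [-0.0009  0.003   0.1791]
row [639.7 155.2  59.2  41.8 -85. ] (214, 127, 38, 28)
B [646.   82.1  59.2  41.9 -84.9] (259, 124, 37, 27)
```

View pics/t4.png

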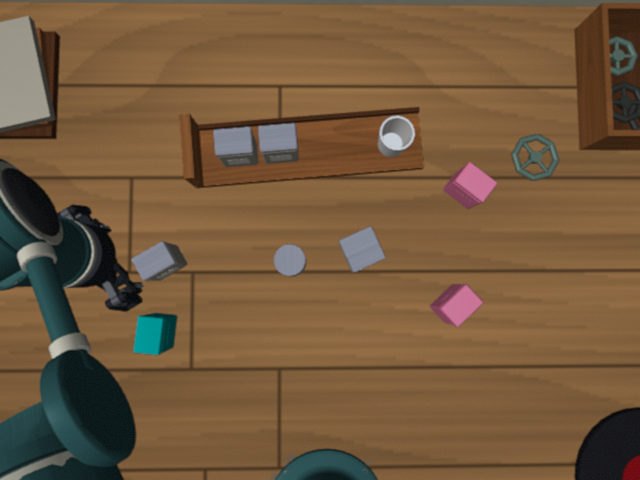

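The top picture shows the first tin at (278,140) beside the row tin at (234,144): 73 mm apart, in line, and the row tin has not moved. The gripper is over the second tin (158,260). I'll descend and grip it.

Emit:
jog_arm:
  turn:
    - [0, 0, 0]
    - [0, 0, 0]
    - [0, 0, 0]
    - [0, 0, 0]
    - [0, 0, 0]
    - [0, 0, 0]
    - [0, 0, 0]
    - [0, 0, 0]
    - [0, 0, 0]
    - [0, 0, 0]
    - [0, 0, 0]
    - [0, 0, 0]
    - [0, 0, 0]
    - [0, 0, 0]
    - [0, 0, 0]
    - [0, 0, 0]
    - [0, 0, 0]
    - [0, 0, 0]
  delta_pos:
    - [-0.001, 0.003, 0.02]
    - [0, 0, 0.02]
    - [0, 0, 0.02]
    - [0, 0, 0.02]
    - [0, 0, 0.02]
    - [0, 0, 0.02]
    - [0, 0, 0.02]
    - [0, 0, 0.02]
    - [0, 0, 0.014]
    - [0, 0, 0.005]
    - [0, 0, 0]
    - [0, 0, 0]
    - [0, 0, 0]
    - [0, 0, 0]
    - [0, 0, 0]
    - [0, 0, 0]
    - [0, 0, 0]
    - [0, 0, 0]
  gripper: [0.085, 0.085, 0.085, 0.085, 0.085, 0.085, 0.085, 0.085, 0.085, 0.085, 0.085, 0.035, 0.035, 0.035, 0.035, 0.035, 0.035, 0.035]

```text
time: 10.63
tool_pos: [0.4461, 0.2947, 0.0467]
tcp_rot: [1.553, 2.729, 0.003]
wrist_force: [-0.9, -1.6, 5.6]
width: 0.509
grip_force: 44.9
```

```bash
python3 -c "
from h import *
go(.652,.009,.245,95)"
```

```text
t 10.63 p [0.4461 0.2947 0.0467] yaw 120.71 tilt [ 0.002  0.001 -1.   ] q6 0.0 w 43.5 F [-0.9 -1.6  5.6] grip 44.94411986321211
turn z 0.4487 then shift [-0.3026  0.1807 -0.1978]
```

Emit:
jog_arm:
  turn:
    - [0, 0, 0]
    - [0, 0, 0]
    - [0, 0, 0]
    - [0, 0, 0]
    - [0, 0, 0]
    - [0, 0, 0]
    - [0, 0, 0]
    - [0, 0, 0]
    - [0, 0, 0]
    - [0, 0, 0.1122]
    - [0, 0, 0.1122]
    - [0, 0, 0.1122]
    - [0, 0, 0.1121]
    - [0, 0, 0]
    - [0, 0, 0]
    - [0, 0, 0]
    - [0, 0, 0]
    - [0, 0, 0]
    - [0, 0, 0]
    - [0, 0, 0]
  delta_pos:
    - [0, 0, -0.01]
    - [0, 0, -0.02]
    - [0, 0, -0.02]
    - [0, 0, -0.025]
    - [0, 0, -0.025]
    - [0, 0, -0.025]
    - [0, 0, -0.025]
    - [0, 0, -0.025]
    - [0, 0, -0.02]
    - [0, 0, 0]
    - [0, 0, 0]
    - [0, 0, 0]
    - [0, 0, 0]
    - [-0.03, 0.018, 0]
    - [-0.03, 0.018, 0]
    - [-0.03, 0.018, 0]
    - [-0.03, 0.018, 0]
    - [-0.03, 0.018, 0]
    - [-0.03, 0.018, 0]
    - [-0.03, 0.018, 0]
  gripper: [0.035, 0.035, 0.035, 0.035, 0.035, 0.035, 0.035, 0.035, 0.035, 0.035, 0.035, 0.035, 0.035, 0.035, 0.035, 0.035, 0.035, 0.035, 0.035, 0.035]

```text
time: 12.3
tool_pos: [0.5892, 0.0946, 0.2405]
tcp_rot: [-2.122, -2.316, 0.0]
wrist_force: [-0.1, 0.6, -0.3]
width: 0.514
grip_force: 44.4
```

Emit:
jog_arm:
  turn:
    - [0, 0, 0]
    - [0, 0, 0]
    - [0, 0, 0]
    - [0, 0, 0]
    - [0, 0, 0]
    - [0, 0, 0]
  delta_pos:
    - [-0.03, 0.018, 0]
    - [-0.03, 0.018, 0]
    - [-0.02, 0.012, 0]
    - [-0.012, 0.007, 0]
    - [0, 0, 0]
    - [0, 0, 0]
  gripper: [0.035, 0.035, 0.035, 0.035, 0.035, 0.035]

```text
time: 12.8
tool_pos: [0.6512, 0.0092, 0.2399]
tcp_rot: [-2.123, -2.313, 0.001]
wrist_force: [-0.2, 0.3, -1.5]
width: 0.514
grip_force: 44.5
```

```bash
python3 -c "
from h import *
go(.652,.009,.098,95)"
```

```text
t 12.8 p [0.6512 0.0092 0.2399] yaw 94.92 tilt [-0.001  0.001 -1.   ] q6 -0.11 w 43.9 F [-0.2  0.3 -1.5] grip 44.52170416829176
turn z -0.0014 then shift [-0.0004  0.001   0.1419]
```

Emit:
jog_arm:
  turn:
    - [0, 0, 0]
    - [0, 0, 0]
    - [0, 0, 0]
    - [0, 0, 0]
    - [0, 0, 0]
    - [0, 0, 0]
    - [0, 0, 0]
    - [0, 0, 0]
    - [0, 0, 0]
    - [0, 0, 0]
  delta_pos:
    - [0, 0.001, 0.02]
    - [0, 0, 0.02]
    - [0, 0, 0.02]
    - [0, 0, 0.02]
    - [0, 0, 0.02]
    - [0, 0, 0.02]
    - [0, 0, 0.014]
    - [0, 0, 0.006]
    - [0, 0, 0]
    - [0, 0, 0]
  gripper: [0.035, 0.035, 0.035, 0.035, 0.035, 0.035, 0.035, 0.035, 0.035, 0.035]

```text
time: 13.63
tool_pos: [0.6527, 0.0098, 0.1008]
tcp_rot: [2.122, 2.317, 0.0]
wrist_force: [-0.0, 0.6, -1.4]
width: 0.515
grip_force: 44.5
```

```bash
python3 -c "
from h import *
go(.652,.0095,.087,95)"
```

```text
t 13.63 p [0.6527 0.0098 0.1008] yaw 95.02 tilt [ 0.  0. -1.] q6 -0.11 w 44.0 F [-0.   0.6 -1.4] grip 44.50804332154803
turn z 0.0004 then shift [-0.0003 -0.0008  0.0138]
```

Emit:
jog_arm:
  turn:
    - [0, 0, 0]
    - [0, 0, 0]
    - [0, 0, 0]
    - [0, 0, 0]
    - [0, 0, 0]
    - [0, 0, 0]
    - [0, 0, 0]
    - [0, 0, 0]
    - [0, 0, 0]
    - [0, 0, 0]
    - [0, 0, 0]
    - [0, 0, 0]
    - [0, 0, 0]
    - [0, 0, 0]
    - [0, 0, 0]
    - [0, 0, 0]
    - [0, 0, 0]
    - [0, 0, 0]
    - [0, 0, 0]
    - [0, 0, 0]
  delta_pos:
    - [0, 0, 0.004]
    - [0, 0, 0.004]
    - [0, 0, 0.003]
    - [0, 0, 0.002]
    - [0, 0, 0]
    - [0, 0, 0]
    - [0, 0, 0]
    - [0, 0, 0]
    - [0, 0, 0]
    - [0, 0, 0]
    - [0, 0, 0]
    - [0, 0, -0.01]
    - [0, 0, -0.02]
    - [0, 0, -0.02]
    - [0, 0, -0.02]
    - [0, 0, -0.02]
    - [0, 0, -0.02]
    - [0, 0, -0.02]
    - [0, 0, -0.02]
    - [0, 0, 0]
  gripper: [0.035, 0.035, 0.035, 0.035, 0.035, 0.085, 0.085, 0.085, 0.085, 0.085, 0.085, 0.085, 0.085, 0.085, 0.085, 0.085, 0.085, 0.085, 0.085, 0.085]

```text
time: 15.3
tool_pos: [0.6555, 0.0091, 0.244]
tcp_rot: [2.118, 2.311, 0.01]
wrist_force: [1.0, -0.4, 0.6]
width: 0.994
grip_force: 0.0
```

Emit:
jog_arm:
  turn:
    - [0, 0, 0]
    - [0, 0, 0]
    - [0, 0, 0]
    - [0, 0, 0]
    - [0, 0, 0]
    - [0, 0, 0]
    - [0, 0, 0]
    - [0, 0, 0]
    - [0, 0, 0]
    - [0, 0, 0]
  delta_pos:
    - [-0.03, -0.01, 0]
    - [-0.03, -0.01, 0]
    - [-0.03, -0.01, 0]
    - [-0.03, -0.01, 0]
    - [-0.03, -0.01, 0]
    - [-0.03, -0.01, 0]
    - [-0.03, -0.01, 0]
    - [-0.03, -0.01, 0]
    - [0, 0, 0]
    - [0, 0, 0]
  gripper: [0.085, 0.085, 0.085, 0.085, 0.085, 0.085, 0.085, 0.085, 0.085, 0.085]

```text
time: 16.13
tool_pos: [0.593, -0.2384, 0.2369]
tcp_rot: [-2.126, -2.312, -0.0]
wrist_force: [0.1, 0.4, -0.7]
width: 0.992
grip_force: 0.0
```

```bash
python3 -c "
from h import *
im=vision.read_camera('top'); s=vision.read_camera('side')
cv2.imwrite('pics/f.png',np.hstack([cv2.resize(im[90:210,170:330,::-1],(400,300)),cv2.resize(s[150:360,150:430,::-1],(400,300))]))
for n,b in [('row',(195,115,256,175)),('B',(258,115,300,175)),('A',(300,110,350,175))]:
    c=lids(im,(108,112,124),(160,165,180),b); print(n,np.round(rect(c,.135),1),cv2.boundingRect(c))
print(read_state()['time'])"
```

```text
row [639.7 155.1  59.6  42.2 -85.1] (214, 127, 38, 28)
B [645.9  81.9  59.5  42.1 -85. ] (259, 124, 38, 27)
A [650.3   8.5  59.7  42.4 -85.4] (303, 121, 38, 28)
16.2333
```

View pics/f.png

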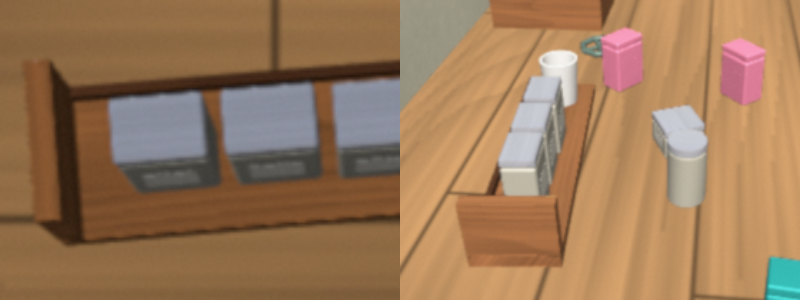

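The picture shows three upright tins in line, at about (160,130), (270,130) and (370,115) in the left half. They are 73 to 74 mm apart, square, the row tin has not moved, and the robot is clear.

```bash
python3 -c "
from workcell import ticket; print(ticket.finish_job())"
```

```text
the job is handed in; nothing more can be done
None
```

Both tins stand on the shelf beside the row tin, upright and in line with about 1 cm gaps (centres 73–74 mm apart); the row tin was not moved, and the job was handed in at about 16 s, with no verdict returned.

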